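# Stack the printer's feed clutch: disc, then separator with its tab opposite

## Task

Rebuild the printer's feed clutch on its base: fit the thick disc onto the toothed hub first, its tab on the side of the base's screw ear, then the thinner separator plate with the forked tab on top of it, its tab on the opposite side, over the cable socket. Each plate's inner teeth must engage the hub and the plate must lie flat and fully home; never force a plate down, but press lightly and turn it until the teeth find their gaps. Leave the tape roll, eraser, binder clip and screwdriver where they are.

Things in the scene. Friction and masses are not known exactly. Their poses are not given: they have to be found in the camera images.
- base: Aluminium clutch base fixed to the desk: round flange, radius 46 mm, 14 mm high, on it a seat boss of radius 24 mm, top at 22 mm. Origin: centre of its underside, on the desk; z up, +x to the flat ear with the slotted screw, -x to the black cable socket. On its axis stands the dark steel toothed hub. More than 20 N on the hub or 40 N on the base is forcing it.
- seat (a point): Centre of the boss's top face, 22 mm above the base's origin: the disc's underside rests here when fully home; the separator's underside then lies on the disc, 31 mm above the base's origin.
- teeth (a point): On the hub's axis at the top end of its teeth, 39 mm above the base's origin (hub unpressed). Core radius 13.2 mm, six outer teeth 60 degrees apart, 6 mm wide, to radius 17.5 mm. The hub cannot turn but is sprung: a plate resting on the teeth can press it down 6 mm (2 N at first, 6 N at its hard stop); it springs up through the plate when the teeth find their gaps.
- nose (a point): Tip of the hub's plain tapered nose, 49 mm above the base's origin: radius 8.5 mm here, widening to 13.2 mm at 42 mm, then straight down to the teeth at 39 mm. The point does not move when the hub is pressed. Plates fit with about 1 mm sideways play and 7 degrees turning play either way.
- ear (a point): Top of the screw head in the base's ear, 57 mm from the axis along the base's +x, 12 mm up. The hub's teeth are turned by an angle not given, new each time: a plate fits 9 to 21 degrees off from its tab pointing exactly at ear or socket; look or feel for it. A tab is on the right side within 30 degrees, so one engagement is right for each plate.
- socket (a point): Top of the cable socket, 50 mm from the axis along the base's -x, 12 mm up.
- disc: Clutch disc: steel plate 9 mm thick with a ring of tiny rivets and one plain tab 14 mm wide reaching 42 mm from the centre. Rim radius 28 mm with two parallel flats 50 mm apart (y = +25 and -25 mm, 32 mm long) for gripping. Starts flat on the desk. About 60 g. Origin: centre of the bore, on the underside; x to the tab, z up.
- separator: Separator plate: same steel and outline, flats and weight as the disc but 6 mm thick, without rivets, and its tab (also reaching 42 mm) is forked into two prongs 5.5 mm wide, 20 mm over both. Starts flat on the desk. Origin: centre of the bore, on the underside; x to the tab, z up.
- disc_tab (a point): Point on the disc's tab, 36 mm from its centre along its x, at half thickness. In the bores of both plates: six inner teeth 5.6 mm wide, tips 14.2 mm from the centre, at 30, 90, 150, 210, 270 and 330 degrees from the tab; bore radius between them 19.2 mm.
- separator_tab (a point): Point on the separator's forked tab, 36 mm from its centre along its x, between the prongs, at half thickness.
- tape_roll: Bystander: roll of paper tape lying flat, 65 mm across, 19 mm high. Origin at the centre of its underside.
- eraser: Bystander: eraser 21x46x13 mm. Origin at the centre of its underside.
- clip: Bystander: black binder clip 24x25x35 mm standing on its edge. Origin at the centre of its underside.
- screwdriver: Bystander: screwdriver 160 mm long lying on the desk.

How it is judged:
By the outcome, as a careful person would: the job done as asked, in the order asked, and still so for the second after the job is handed in, with the robot touching nothing.
It also fails if it takes over 64 s, if anything falls off the work surface, if the arm or the gripper's body presses on something with over 40 N, if the wrist force passes 120 N, or if a joint passes its speed limit or range.

## Robot

A 7-joint arm with a two-finger parallel gripper is mounted at the origin on the work surface; the furniture and walls round the work are solid. World frame = base frame: x ahead of the robot, y to its left, z up, the work surface at z = 0. Lengths are in m, angles in rad, forces in N, time in s.
With the tool pointing down it reaches from about 0.4 to 0.85 m from the base axis. Payload 4.4 kg.
Tool frame: the origin (TCP) lies at the very end of the fingers, on their centre line; the grasp point (between the pads) lies 19 mm behind it; z points along the fingers, y is the line along which they close (so a half turn about z gives the same grasp; the last joint's range is limited). The gripper opens to 94 mm and grips with 3 to 60 N. Pads are 16 mm wide; open, the fingers measure 119 mm over their backs; the gripper's body (75 mm by 177 mm) begins 78 mm behind the grasp point.
Start: joints at [1.219, 0.628, 0.038, 1.517, -0.027, 0.996, -0.02], TCP at [0.183, -0.624, 0.205] pointing down, gripper open.
Joint ranges: [-3.06, 3.06], [-0.37, 2.12], [-1.25, 1.32], [0.18, 2.47], [-1.1, 4.24], [0.23, 1.98], [-2.94, 2.94]. Speed limits (rad/s): [2.57, 2.57, 3.14, 3.14, 3.14, 3.14, 3.14].

## Interface

Orientations are given as a unit quaternion [x, y, z, w].
In Python, from rig import readout, viewer, job_done gives the robot as it stands.
- The arm moves only by the tool send_rows, never from a script. Its argument "series" is a list of rows, each an object with "delta_pos": the shift along the tool's x, y, z in cm, a list of three; "twist": the turn about the tool's z in rad; "fingers": the closure, from -1 (fully open) to 1 (shut). In form: [{"delta_pos": [tx, ty, tz], "twist": twist, "fingers": fingers}, ...]. A call has 1 to 8 rows; each row shifts and turns the commanded pose from where the row before left it, along the tool's axes as they then stand; what a row does not reach is not made up. A row lasts 1/8 s, in which the tool goes at most 62.5 mm and 10.7 degrees, less where a joint would pass 70% of its speed; a pose out of reach is approached as far as the arm can. A call with a gripper value outside its range is refused whole. The fingers move at their own pace and stop on an object; the grip force is fixed at half the most. Time passes only in rows, so rows that do not move let the fingers close. It gives the time, the measured TCP pose, the force, the opening and the grip force at its end, in the units of the state.
- readout.read_state(): the state, without advancing time (a new reading comes with each control period).
- viewer.capture(name): name is "scene" or "top" or "wrist"; returns a dict with "image" (480x640x3 uint8, blue, green, red), "z_map" (480x640 float32, m along the optical axis (not along the pixel's ray), 0 where there is no reading), "mtx" (3x3 intrinsics, pixels), "R" (3x3) and "t" (3): a world point X has camera coordinates R X + t. Camera axes: x right, y down, z forward; pixel columns grow to the right and rows downward; lengths in m; the calibration is good to about 2 mm. The wrist camera is an equidistant fisheye: a pixel r from the principal point sees the ray r / f radians off the axis. A picture is of the moment at which its call begins.
- job_done(): hands the job in; it is judged then, once.
The state is a dict: "clock": time; "joint_pos": joint angles; "joint_velocities": joint speeds; "joint_efforts": joint torques, N m; "ee_pos": TCP position; "orientation": TCP orientation; "wrist_force": force on the tool from outside, world axes, zero at the start; "wrist_torque": the same for the moment, N m; "opening": opening from 0.0 (shut) to 1.0 (fully open); "finger_force": force on a finger pad.
Only numpy, scipy, OpenCV 4.12 (cv2) and the standard library are available. Lean on these libraries where they do the work, as an engineer would, in place of code of your own. Each camera call takes 0.05 s, during which the arm holds its last target. There are 200 camera calls.

## Working session

There is one attempt and no reset: what is moved stays moved. The work goes in short steps, Python scripts to look and compute and a tool call to move; the robot and the scene stay as the last step left them, time stands still between calls to the robot, and variables do not carry over. Pictures are saved under pics/ and viewed, at most 10 in all, crops included, and the job is handed in when it is done.

Besides the shell and the picture viewer there is one more tool, called in YAML: its name, and indented under it one key for each argument. send_rows: Moves the arm, as the interface text tells. Its arguments: {"type":"object","properties":{"series":{"type":"array"}},"required":["series"]}

```bash
mkdir -p pics; ls
python3 - <<'E'
from rig import readout, viewer
import cv2,numpy as np
s=readout.read_state();print(s)
for n in ("top","scene"):
    c=viewer.capture(n);cv2.imwrite(f"pics/{n}0.png",c["image"]);np.savez(f"{n}0.npz",**c)
    print(n,c["mtx"],c["R"],c["t"])
E
```

```text
pics
{'clock': 0.0, 'joint_pos': array([ 1.21918097,  0.62934406,  0.0384206 ,  1.51835068, -0.02693743,
        0.99628612, -0.02000716]), 'joint_velocities': array([-0.00051772, -0.00038033, -0.00140213, -0.00031344, -0.00065053,
       -0.0010038 ,  0.00077543]), 'joint_efforts': array([ 7.42473048e-06, -5.49716449e+01,  1.14389721e+00, -1.86631680e+01,
       -5.20636886e-02,  2.35979666e-02,  1.38201212e-04]), 'ee_pos': array([ 0.18309604, -0.62299198,  0.20456063]), 'orientation': array([ 9.89802459e-01,  1.42443735e-01, -1.64892576e-04, -9.20816640e-04]), 'wrist_force': array([-0.13916303,  0.03110495,  0.25667825]), 'wrist_torque': array([0.00258373, 0.00085285, 0.02135891]), 'finger_force': 0.0, 'opening': 0.9991675723079417}
top [[609.29710137   0.         325.53476278]
 [  0.         609.29710137 244.5413624 ]
 [  0.           0.           1.        ]] [[-2.75630672e-02 -9.99604561e-01 -5.56771131e-03]
 [-9.84219938e-01  2.81119279e-02 -1.74702126e-01]
 [ 1.74789561e-01  6.64526040e-04 -9.84605590e-01]] [-0.07229224  0.53833048  1.15276578]
scene [[527.94938004   0.         317.94719782]
 [  0.         527.94938004 240.10495647]
 [  0.           0.           1.        ]] [[ 0.67640877 -0.73652065  0.00291711]
 [-0.44663183 -0.41332241 -0.79352668]
 [ 0.5856545   0.53544553 -0.60852847]] [-0.4349954   0.25835243  0.66442793]
```

View pics/top0.png

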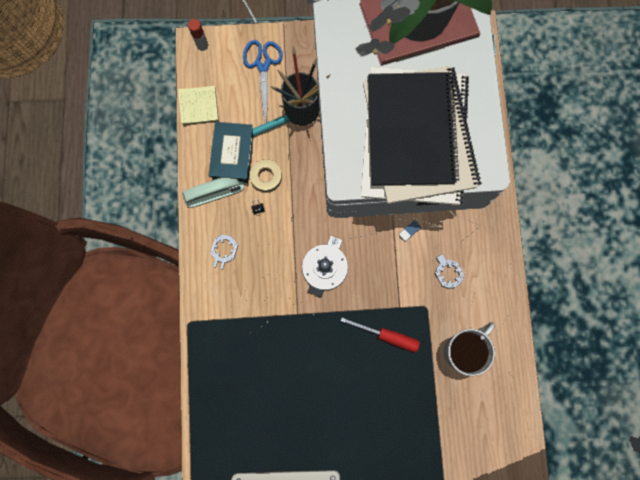

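View pics/scene0.png

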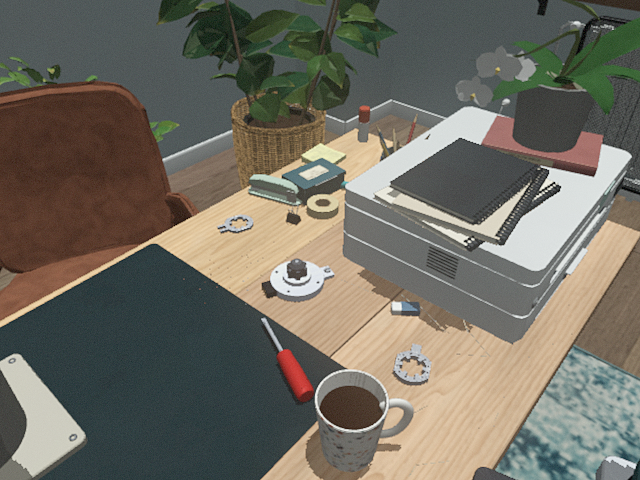

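The top view shows the base at (325,268) with its ear up at (335,241) and its socket at (316,292). The forked separator is at (223,249) with its tab down, and the disc is at (450,273) with its tab up at (441,259). The bystanders are clear of all three.

```bash
cat > h.py <<'E'
import numpy as np,cv2
def ray(c,uv,z):
    K=c["mtx"];d=c["R"].T@np.linalg.solve(K,np.array([uv[0],uv[1],1.]));o=-c["R"].T@c["t"]
    return o+d*(z-o[2])/d[2]
def proj(c,X):
    p=c["mtx"]@(c["R"]@np.asarray(X,float)+c["t"]);return p[:2]/p[2]
def rect(c,ctr,z,half=0.06,n=390):
    """patch seen from above: right=-y, up=+x"""
    w=[(half,half),(half,-half),(-half,-half),(-half,half)]
    src=np.float32([proj(c,(ctr[0]+a,ctr[1]+b,z)) for a,b in w])
    M=cv2.getPerspectiveTransform(src,np.float32([[0,0],[n,0],[n,n],[0,n]]))
    return cv2.warpPerspective(c["image"],M,(n,n),flags=cv2.INTER_CUBIC)
E
python3 - <<'E'
from h import *
c=dict(np.load("top0.npz"))
hsv=cv2.cvtColor(c["image"],cv2.COLOR_BGR2HSV)
out=[]
for nm,(u,v),z,r in (("sep",(223,250),.006,24),("disc",(449,272),.009,24)):
    m=((hsv[...,1]<70)&(hsv[...,2]>70)).astype(np.uint8)
    k=np.zeros_like(m);cv2.circle(k,(u,v),r,1,-1);m&=k
    ys,xs=np.nonzero(m);P=np.array([ray(c,(x,y),z) for x,y in zip(xs,ys)])[:,:2]
    n,l,st,_=cv2.connectedComponentsWithStats(m);print(nm,len(xs),st[1:],P.mean(0))
    ctr=P.mean(0)
    for _ in range(5):
        q=P[np.hypot(*(P-ctr).T)<.0285]; 
        (cx,cy),rr=cv2.minEnclosingCircle(np.float32(q)); ctr=(np.array([cx,cy]))
    d=P-ctr; t=d[np.hypot(*d.T)>.031]
    print(" ctr",ctr,rr,"tab",t.mean(0),np.degrees(np.arctan2(*t.mean(0)[::-1])),len(t))
    out.append(rect(c,ray(c,(u,v),z),z,n=260))
print("base",ray(c,(325,266),.014),"earside",ray(c,(335,241),.012),"socket",ray(c,(316,292),.012))
print([ray(c,p,0.005) for p in((342,320),(418,349),(265,175),(257,209),(410,230))])
out.append(rect(c,ray(c,(325,266),.022),.022,n=260,half=.07))
cv2.imwrite("pics/m.png",np.hstack(out))
E
```

```text
sep 485 [[210 234  29  36 485]] [0.53825861 0.12160636]
 ctr [0.53828359 0.12155969] 0.028498053550720215 tab [-0.00667989  0.00267197] 158.19849465112986 60
disc 534 [[435 254  30  35 534]] [ 0.48003202 -0.33314458]
 ctr [ 0.47961053 -0.3331416 ] 0.02841310389339924 tab [0.00938824 0.00393635] 22.74757735201653 63
base [ 0.4981766  -0.08505907  0.014     ] earside [ 0.54908658 -0.10674991  0.012     ] socket [ 0.44649019 -0.06561656  0.012     ]
[array([ 0.38976475, -0.11596651,  0.005     ]), array([ 0.32860608, -0.26436524,  0.005     ]), array([0.6942465 , 0.03465664, 0.005     ]), array([0.62203145, 0.05190004, 0.005     ]), array([ 0.56885986, -0.26098497,  0.005     ])]
```

View pics/m.png

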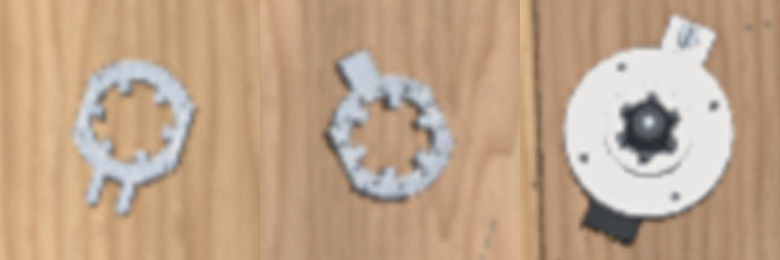

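The patches show plain-tab disc up-left at about 25°, forked separator tab at about 162°, and base ear at about -24°. I'll go above the disc now.

send_rows:
  series:
    - {"delta_pos":[4.5,-2.4,0],"twist":0,"fingers":-1}
    - {"delta_pos":[4.5,-2.4,0],"twist":0,"fingers":-1}
    - {"delta_pos":[4.5,-2.4,0],"twist":0,"fingers":-1}
    - {"delta_pos":[4.5,-2.4,0],"twist":0,"fingers":-1}
    - {"delta_pos":[4.5,-2.4,0],"twist":0,"fingers":-1}
    - {"delta_pos":[4.5,-2.4,0],"twist":0,"fingers":-1}
    - {"delta_pos":[4.6,-2.5,0],"twist":0,"fingers":-1}
    - {"delta_pos":[4.5,-2.4,0],"twist":0,"fingers":-1}

```text
clock: 1.1
ee_pos: [0.4761, -0.3352, 0.2052]
orientation: [0.99, 0.142, -0.0, -0.0]
wrist_force: [1.2, -0.5, 1.0]
opening: 1.0
finger_force: 0.0
```

```bash
cat >> h.py <<'E'
def fproj(c,X):
    p=np.asarray(X,float)@c["R"].T+c["t"];r=np.hypot(p[...,0],p[...,1]);th=np.arctan2(r,p[...,2])
    f=c["mtx"][0,0];s=f*th/np.maximum(r,1e-9)
    return np.stack([c["mtx"][0,2]+s*p[...,0],c["mtx"][1,2]+s*p[...,1]],-1)
def frect(c,ctr,z,half=0.05,n=400):
    a=np.linspace(half,-half,n);x,y=np.meshgrid(ctr[0]+a,ctr[1]+a,indexing="ij")
    m=np.float32(fproj(c,np.stack([x,y,np.full_like(x,z)],-1)))
    return cv2.remap(c["image"],m[...,0],m[...,1],cv2.INTER_CUBIC)
def yaw(s): q=s["orientation"];return 2*np.arctan2(q[1],q[0])
def to(s,x,y,z,yw=None):
    """cm in tool axes, twist rad"""
    t=yaw(s);d=np.array([x,y,z])-s["ee_pos"]
    tw=None if yw is None else -((yw-t+np.pi)%(2*np.pi)-np.pi)
    return np.round(100*np.array([d[0]*np.cos(t)+d[1]*np.sin(t),d[0]*np.sin(t)-d[1]*np.cos(t),-d[2]]),2),tw
E
python3 - <<'E'
from h import *
from rig import readout, viewer
c=viewer.capture("wrist");np.savez("w1.npz",**c);print(c["mtx"],-c["R"].T@c["t"])
P=frect(c,(.480,-.333),.009)
cv2.imwrite("pics/w1.png",np.hstack([cv2.resize(c["image"],(533,400)),P[:, :267]]) if 0 else np.hstack([cv2.resize(c["image"],(400,300)),cv2.resize(P,(300,300))]))
g=cv2.cvtColor(P,cv2.COLOR_BGR2HSV);m=((g[...,1]<70)&(g[...,2]>70)).astype(np.uint8)
n,l,st,ce=cv2.connectedComponentsWithStats(m)
for i in range(1,n):
    if st[i,4]>300: print(st[i],ce[i])
E
```

```text
[[371.64829954   0.         317.61639446]
 [  0.         371.64829954 239.36640235]
 [  0.           0.           1.        ]] [ 0.54214355 -0.31667958  0.38445151]
[  100    60   241   283 32118] [212.50037362 210.3697615 ]
```

View pics/w1.png

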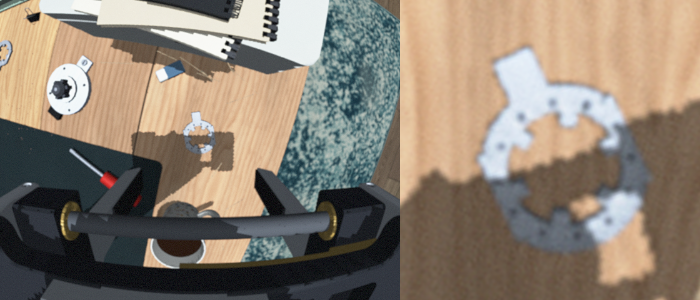

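The wrist view shows the disc clearly. In the rectified patch its centre is near (565,175) and its tab near (520,75), partly in gripper shadow. I'll measure with the mask, opening away the tab.

```bash
cat >> h.py <<'E'
def plate(c,ctr,z,half=.05,n=400,smax=70):
    P=frect(c,ctr,z,half,n);g=cv2.cvtColor(P,cv2.COLOR_BGR2HSV);m=((g[...,1]<smax)&(g[...,2]>60)).astype(np.uint8)
    cs,_=cv2.findContours(m,cv2.RETR_EXTERNAL,cv2.CHAIN_APPROX_NONE);k=max(cs,key=cv2.contourArea)
    f=np.zeros_like(m);cv2.drawContours(f,[k],-1,1,-1)
    px=n/(2*half);d=int(.030*px)|1
    b=cv2.morphologyEx(f,cv2.MORPH_OPEN,cv2.getStructuringElement(cv2.MORPH_ELLIPSE,(d,d)))
    ys,xs=np.nonzero(b);W=lambda u,v:np.array([ctr[0]+half-v/px,ctr[1]+half-u/px])
    C=W(xs.mean()+.5,ys.mean()+.5);ty,tx=np.nonzero(f&(1-b));T=np.array([W(u,v) for u,v in zip(tx,ty)])-C
    T=T[np.hypot(*T.T)>.03];a=T.mean(0)
    return C,np.degrees(np.arctan2(a[1],a[0])),np.sqrt(b.sum()/np.pi)/px,np.hypot(*a)
E
python3 - <<'E'
from h import *
from rig import readout
s=readout.read_state();c=dict(np.load("w1.npz"))
C,a,r,rt=plate(c,(.480,-.333),.009);print(C,a,r,rt,np.degrees(yaw(s)))
print(to(s,C[0],C[1],.003,np.radians(a)))
E
```

```text
[ 0.4740959  -0.33774331] 25.10318763221831 0.028382437253689618 0.03597255491873507 16.946799735483772
(array([-1.14,  0.72, 20.21]), np.float64(-0.14235582386783285))
```

Run:
```python
from h import *
from rig import readout,viewer
s=readout.read_state();print(s["ee_pos"],s["joint_velocities"].round(3))
for i in range(2):
    c=viewer.capture("wrist");s=readout.read_state()
    C,a,r,rt=plate(c,(.480,-.333),.009);print(C,a,r,rt,np.degrees(yaw(s)),s["ee_pos"])
print(to(s,C[0],C[1],.003,np.radians(a)))
```

```text
[ 0.48288537 -0.32754259  0.20512484] [ 0.04  -0.007 -0.031  0.016 -0.013 -0.007  0.128]
[ 0.4740477  -0.33776987] 25.34919243614117 0.028373674158671557 0.0359293743091358 16.96533560976533 [ 0.48049602 -0.32997166  0.20501614]
[ 0.47406539 -0.33780257] 25.46926454696473 0.028409060463503565 0.03615683029968017 16.7416527705818 [ 0.47758034 -0.33334627  0.20502238]
(array([-0.46,  0.33, 20.2 ]), np.float64(-0.1523255613337131))
```

send_rows:
  series:
    - {"delta_pos":[-0.13,0.16,3],"twist":-0.157,"fingers":-1}
    - {"delta_pos":[0,0,4],"twist":0,"fingers":-1}
    - {"delta_pos":[0,0,4],"twist":0,"fingers":-1}
    - {"delta_pos":[0,0,3],"twist":0,"fingers":-1}
    - {"delta_pos":[0,0,0],"twist":0,"fingers":-1}
    - {"delta_pos":[0,0,0],"twist":0,"fingers":-1}
    - {"delta_pos":[0,0,0],"twist":0,"fingers":-1}

```text
clock: 2.12
ee_pos: [0.4751, -0.3396, 0.067]
orientation: [0.976, 0.219, 0.001, 0.001]
wrist_force: [1.6, -0.8, 0.6]
opening: 0.999
finger_force: 0.0
```

Run:
```python
from h import *
from rig import readout,viewer
for i in range(2):
    s=readout.read_state();c=viewer.capture("wrist")
    C,a,r,rt=plate(c,(.474,-.338),.009);print(C,a,r,rt,np.degrees(yaw(s)),s["ee_pos"])
print(to(s,C[0],C[1],.002,np.radians(a)))
```

```text
[ 0.47426329 -0.33764401] 25.330248684197333 0.02801557784265179 0.03598493559808662 25.343974325355816 [ 0.47513316 -0.3395595   0.06699628]
[ 0.47426106 -0.33764816] 25.21852207055677 0.027994621521863428 0.03603748877651352 25.354905519417898 [ 0.47513163 -0.33935938  0.06690915]
(array([-0.01, -0.19,  6.49]), np.float64(0.0023803402278521624))
```

send_rows:
  series:
    - {"delta_pos":[0,-0.15,2.5],"twist":0,"fingers":-1}
    - {"delta_pos":[0,0,2.5],"twist":0,"fingers":-1}
    - {"delta_pos":[0,0,1.4],"twist":0,"fingers":-1}
    - {"delta_pos":[0,0,0],"twist":0,"fingers":-1}
    - {"delta_pos":[0,0,0],"twist":0,"fingers":1}
    - {"delta_pos":[0,0,0],"twist":0,"fingers":1}
    - {"delta_pos":[0,0,0],"twist":0,"fingers":1}
    - {"delta_pos":[0,0,0],"twist":0,"fingers":1}

```text
clock: 3.22
ee_pos: [0.4739, -0.3373, 0.0017]
orientation: [0.976, 0.22, 0.0, 0.0]
wrist_force: [0.8, -0.8, -0.1]
opening: 0.61
finger_force: 0.0
```

send_rows:
  series:
    - {"delta_pos":[0,0,0],"twist":0,"fingers":1}
    - {"delta_pos":[0,0,0],"twist":0,"fingers":1}
    - {"delta_pos":[0,0,-2],"twist":0,"fingers":1}
    - {"delta_pos":[0,0,-4],"twist":0,"fingers":1}
    - {"delta_pos":[0,0,-4],"twist":0,"fingers":1}

```text
clock: 3.85
ee_pos: [0.4734, -0.337, 0.1022]
orientation: [0.976, 0.22, -0.0, -0.0]
wrist_force: [-0.1, 0.1, 0.6]
opening: 0.53
finger_force: 30.0
```

send_rows:
  series:
    - {"delta_pos":[2,-3.4,0],"twist":0,"fingers":1}
    - {"delta_pos":[2,-3.4,0],"twist":0,"fingers":1}
    - {"delta_pos":[2,-3.4,0],"twist":0,"fingers":1}
    - {"delta_pos":[2,-3.4,0],"twist":0.16,"fingers":1}
    - {"delta_pos":[0,0,0],"twist":0.17,"fingers":1}
    - {"delta_pos":[0,0,0],"twist":0.17,"fingers":1}
    - {"delta_pos":[0,0,0],"twist":0.17,"fingers":1}
    - {"delta_pos":[0,0,0],"twist":0.17,"fingers":1}

```text
clock: 4.85
ee_pos: [0.4878, -0.1799, 0.1015]
orientation: [0.98, -0.2, -0.0, -0.0]
wrist_force: [-0.3, -0.3, -0.2]
opening: 0.531
finger_force: 30.0
```

send_rows:
  series:
    - {"delta_pos":[0,0,0],"twist":0,"fingers":1}
    - {"delta_pos":[0,0,0],"twist":0,"fingers":1}
    - {"delta_pos":[0,0,0],"twist":0,"fingers":1}

```text
clock: 5.22
ee_pos: [0.4878, -0.1801, 0.1015]
orientation: [0.98, -0.197, 0.0, -0.0]
wrist_force: [-0.8, 0.2, -0.5]
opening: 0.529
finger_force: 30.0
```

Run:
```python
from h import *
from rig import readout,viewer
s=readout.read_state();c=viewer.capture("wrist");np.savez("w2.npz",**c);print(np.degrees(yaw(s)),s["ee_pos"],s["opening"],s["finger_force"])
P=frect(c,(.498,-.085),.039,.05,300)
cv2.imwrite("pics/w2.png",np.hstack([cv2.resize(c["image"],(400,300)),P]))
```

```text
-22.673228904245843 [ 0.4877828  -0.18006657  0.10149073] 0.5291218935498422 29.999825572595
```

View pics/w2.png

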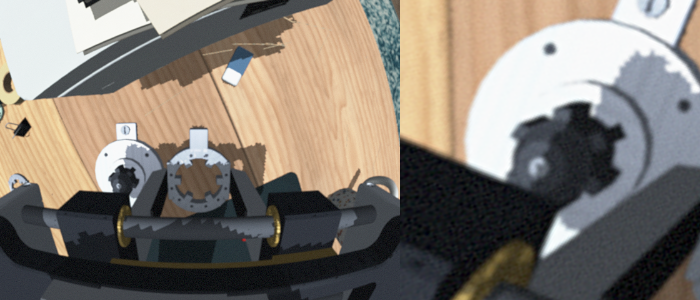

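The disc is held squarely with its tab forward. The base is half hidden by a finger, so I'll shift back for a clear view of the hub.

send_rows:
  series:
    - {"delta_pos":[-3,-2.3,0],"twist":0,"fingers":1}
    - {"delta_pos":[-3,-2.3,0],"twist":0,"fingers":1}
    - {"delta_pos":[-3,-2.3,0],"twist":0,"fingers":1}
    - {"delta_pos":[-3,-2.3,0],"twist":0,"fingers":1}
    - {"delta_pos":[0,0,0],"twist":0,"fingers":1}
    - {"delta_pos":[0,0,0],"twist":0,"fingers":1}
    - {"delta_pos":[0,0,0],"twist":0,"fingers":1}
    - {"delta_pos":[0,0,0],"twist":0,"fingers":1}

```text
clock: 6.28
ee_pos: [0.4132, -0.0497, 0.1015]
orientation: [0.98, -0.198, 0.0, 0.0]
wrist_force: [-0.2, -0.0, -0.7]
opening: 0.528
finger_force: 30.0
```

Run:
```python
from h import *
from rig import readout,viewer
s=readout.read_state();c=viewer.capture("wrist");np.savez("w3.npz",**c);np.save("s3.npy",s,allow_pickle=True);print(np.degrees(yaw(s)),s["ee_pos"],s["opening"],s["finger_force"])
A=frect(c,(.498,-.085),.014,.08,400);B=frect(c,(.498,-.085),.039,.03,400)
cv2.imwrite("pics/w3.png",np.hstack([A,B]))
```

```text
-22.836877048430512 [ 0.41320658 -0.04966102  0.10147883] 0.5279151647899533 29.999892096966505
```

View pics/w3.png

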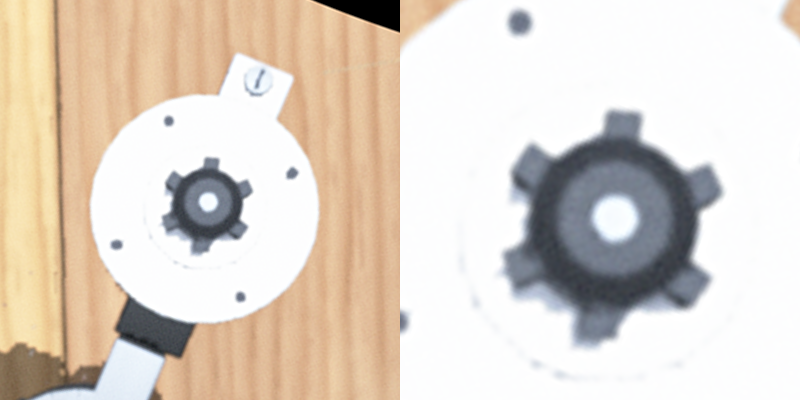

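The hub is clear: in the right patch the centre is near (611,224) and the teeth are at about -6.6° + 60k. The flange centre in the left patch is (204.5,208.5) and the screw is at (258,81), so the ear is at about -22.8° and the disc tab's target angle is about -6.6°. Next I'll check the held disc's offset.

Run:
```python
from h import *
c=dict(np.load("w2.npz"));e=np.array([.48778,-.18007]);
P=frect(c,e,.1088,.045,360);cv2.imwrite("pics/w2d.png",P)
C,a,r,rt=plate(c,e,.1088,.045,360,60);t=np.radians(-22.67);d=C-e
print(C,a,r,rt,"tool off mm",1000*(d@[np.cos(t),np.sin(t)]),1000*(d@[np.sin(t),-np.cos(t)]))
s=np.load("s3.npy",allow_pickle=True).item();print(to(s,.4945,-.0867,.1015,np.radians(-6.6)))
```

```text
[ 0.48882046 -0.18143919] 43.421261536744794 0.02788782034843227 0.011693963970387581 tool off mm 1.487796682626379 0.8623906281376845
(array([ 8.93,  0.26, -0.  ]), np.float64(-0.2833869647366112))
```

View pics/w2d.png

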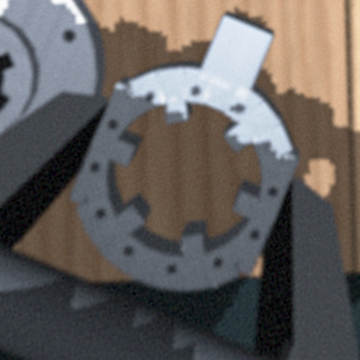

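send_rows:
  series:
    - {"delta_pos":[3,0.1,0],"twist":0,"fingers":1}
    - {"delta_pos":[3,0.1,0],"twist":0,"fingers":1}
    - {"delta_pos":[2.85,0.01,0],"twist":-0.143,"fingers":1}
    - {"delta_pos":[0,0,2],"twist":-0.14,"fingers":1}
    - {"delta_pos":[0,0,2.3],"twist":0,"fingers":1}
    - {"delta_pos":[0,0,0],"twist":0,"fingers":1}
    - {"delta_pos":[0,0,0],"twist":0,"fingers":1}
    - {"delta_pos":[0,0,0],"twist":0,"fingers":1}

```text
clock: 7.32
ee_pos: [0.4942, -0.0851, 0.0593]
orientation: [0.998, -0.057, 0.001, 0.0]
wrist_force: [-0.2, 0.4, -0.3]
opening: 0.528
finger_force: 30.0
```

Run:
```python
from h import *
from rig import readout,viewer
s=readout.read_state();print(s["ee_pos"],np.degrees(yaw(s)),s["wrist_force"],s["joint_pos"])
print(to(s,.4940,-.0859,.041,np.radians(-6.6)))
```

```text
[ 0.49417385 -0.08513128  0.05929635] -6.546559183717082 [-0.24269662  0.42568129 -0.267989  ] [ 0.01114591  0.65701457  0.15358417  2.057559   -0.22065689  0.44057102
 -1.35191483]
(array([-0.01,  0.08,  1.83]), np.float64(0.0009327181990901323))
```

Good. Next I'll lower in small steps onto the nose and teeth, watching the force.

send_rows:
  series:
    - {"delta_pos":[0,0.07,0.5],"twist":0,"fingers":1}
    - {"delta_pos":[0,0,0.5],"twist":0,"fingers":1}
    - {"delta_pos":[0,0,0.4],"twist":0,"fingers":1}
    - {"delta_pos":[0,0,0.2],"twist":0,"fingers":1}
    - {"delta_pos":[0,0,0.2],"twist":0,"fingers":1}
    - {"delta_pos":[0,0,0],"twist":0,"fingers":1}

```text
clock: 8.07
ee_pos: [0.4934, -0.0857, 0.0404]
orientation: [0.998, -0.057, -0.0, -0.0]
wrist_force: [0.8, 0.5, -1.2]
opening: 0.531
finger_force: 30.0
```

send_rows:
  series:
    - {"delta_pos":[0,0,0.2],"twist":0,"fingers":1}
    - {"delta_pos":[0,0,0.1],"twist":0,"fingers":1}
    - {"delta_pos":[0,0,0],"twist":0,"fingers":1}

```text
clock: 8.45
ee_pos: [0.4935, -0.0857, 0.0374]
orientation: [0.998, -0.057, -0.0, -0.0]
wrist_force: [-0.3, -0.0, 0.1]
opening: 0.525
finger_force: 30.0
```

There's no force 3 mm below the tooth tops, so the teeth are in their gaps. I'll continue gently.

send_rows:
  series:
    - {"delta_pos":[0,0,0.2],"twist":0,"fingers":1}
    - {"delta_pos":[0,0,0.2],"twist":0,"fingers":1}
    - {"delta_pos":[0,0,0.2],"twist":0,"fingers":1}
    - {"delta_pos":[0,0,0.2],"twist":0,"fingers":1}
    - {"delta_pos":[0,0,0.2],"twist":0,"fingers":1}
    - {"delta_pos":[0,0,0.1],"twist":0,"fingers":1}
    - {"delta_pos":[0,0,0],"twist":0,"fingers":1}

```text
clock: 9.32
ee_pos: [0.4934, -0.0857, 0.0264]
orientation: [0.998, -0.057, -0.0, 0.0]
wrist_force: [-1.1, 0.0, -0.4]
opening: 0.525
finger_force: 30.0
```

send_rows:
  series:
    - {"delta_pos":[0,0,0.1],"twist":0,"fingers":1}
    - {"delta_pos":[0,0,0.1],"twist":0,"fingers":1}
    - {"delta_pos":[0,0,0.05],"twist":0,"fingers":1}
    - {"delta_pos":[0,0,0.05],"twist":0,"fingers":1}
    - {"delta_pos":[0,0,0],"twist":0,"fingers":1}

```text
clock: 9.95
ee_pos: [0.4935, -0.0857, 0.0235]
orientation: [0.998, -0.057, 0.0, -0.0]
wrist_force: [-0.0, 0.6, 0.4]
opening: 0.524
finger_force: 30.0
```

send_rows:
  series:
    - {"delta_pos":[0,0,0],"twist":0,"fingers":-1}
    - {"delta_pos":[0,0,0],"twist":0,"fingers":-1}
    - {"delta_pos":[0,0,0],"twist":0,"fingers":-1}
    - {"delta_pos":[0,0,0],"twist":0,"fingers":-1}
    - {"delta_pos":[0,0,-2],"twist":0,"fingers":-1}
    - {"delta_pos":[0,0,-4],"twist":0,"fingers":-1}
    - {"delta_pos":[0,0,-4],"twist":0,"fingers":-1}

```text
clock: 10.82
ee_pos: [0.4931, -0.0857, 0.1244]
orientation: [0.998, -0.057, -0.0, -0.0]
wrist_force: [-0.0, -0.1, -0.1]
opening: 1.0
finger_force: 0.0
```

Run:
```python
from h import *
from rig import readout,viewer
s=readout.read_state();print(s["ee_pos"],s["opening"],s["joint_pos"])
w=dict(viewer.capture("wrist"))
C,a,r,rt=plate(w,(.494,-.086),.031,.05,400);print(C,a,r,rt)
c=viewer.capture("scene");u,v=proj(c,(.494,-.086,.031)).astype(int)
P=cv2.resize(c["image"][v-50:v+50,u-50:u+50],(400,400),interpolation=cv2.INTER_CUBIC)
cv2.imwrite("pics/d1.png",np.hstack([P,frect(w,(.494,-.086),.031,.05,400)]))
print(to(s,.542,.118,.10,np.radians(-17)))
```

```text
[ 0.49308599 -0.08566903  0.12437511] 0.9998748007988466 [-0.02464166  0.54603625  0.20460671  2.01413608 -0.18794412  0.59981858
 -1.37844765]
[ 0.49916613 -0.08758801] -33.13499360743258 0.04398282101623559 0.03566823896771616
(array([  2.54, -20.79,   2.44]), np.float64(0.18237814225838056))
```

View pics/d1.png

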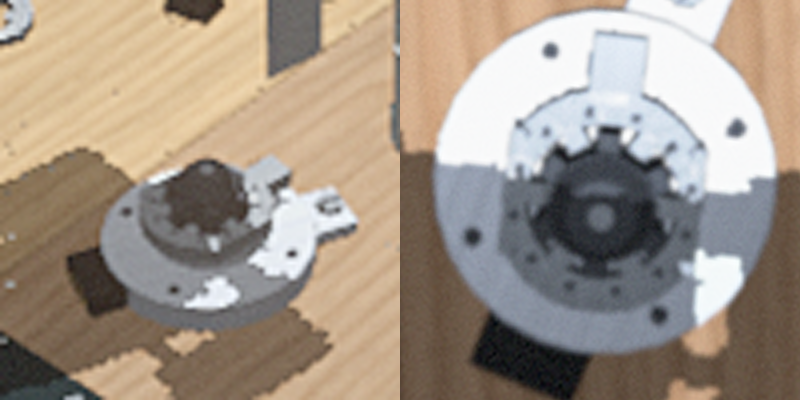

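The disc is flat and meshed, with its tab (620,60 in the right view) beside the ear. I'm going to the separator.

send_rows:
  series:
    - {"delta_pos":[0.5,-4.1,0],"twist":0,"fingers":-1}
    - {"delta_pos":[0.5,-4.2,0],"twist":0,"fingers":-1}
    - {"delta_pos":[0.5,-4.2,0],"twist":0,"fingers":-1}
    - {"delta_pos":[0.5,-4.2,0],"twist":0,"fingers":-1}
    - {"delta_pos":[0.5,-4.2,0],"twist":0.18,"fingers":-1}
    - {"delta_pos":[0,0,3],"twist":0,"fingers":-1}
    - {"delta_pos":[0,0,0],"twist":0,"fingers":-1}
    - {"delta_pos":[0,0,0],"twist":0,"fingers":-1}

```text
clock: 11.92
ee_pos: [0.5421, 0.1181, 0.0936]
orientation: [0.989, -0.147, -0.0, 0.0]
wrist_force: [-0.0, 0.4, -0.4]
opening: 1.001
finger_force: 0.0
```

send_rows:
  series:
    - {"delta_pos":[0,0,0],"twist":0,"fingers":-1}
    - {"delta_pos":[0,0,0],"twist":0,"fingers":-1}

```text
clock: 12.18
ee_pos: [0.5426, 0.1186, 0.0942]
orientation: [0.989, -0.147, 0.001, -0.0]
wrist_force: [-0.0, 0.3, 0.0]
opening: 0.998
finger_force: 0.0
```

Run:
```python
from h import *
from rig import readout,viewer
s=readout.read_state();c=viewer.capture("wrist");np.savez("w5.npz",**c)
C,a,r,rt=plate(c,(.542,.120),.006);print(C,a,r,rt,np.degrees(yaw(s)),s["ee_pos"],s["joint_pos"])
print(to(s,C[0],C[1],.002,np.radians(a+180)))
cv2.imwrite("pics/w5.png",np.hstack([cv2.resize(c["image"],(400,300)),frect(c,(.542,.12),.006,.05,300)]))
```

```text
[0.53945379 0.11778566] 161.91319816746392 0.02780136843318874 0.03558928565945296 -16.915375583540396 [0.54260293 0.1185938  0.09421257] [-0.4405829   0.66114605  0.26991357  1.89386684 -0.28475079  0.62244355
 -1.85834762]
(array([-0.28,  0.17,  9.22]), np.float64(0.02044524498926137))
```

View pics/w5.png

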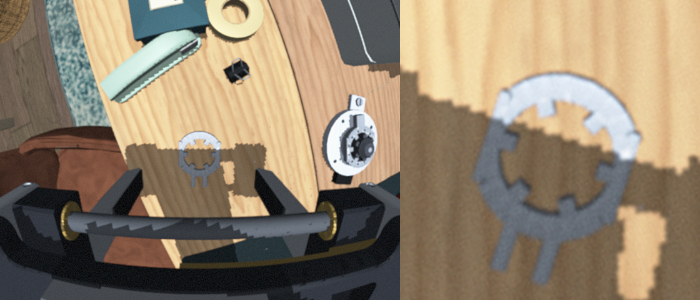

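The separator is at patch (558,156) with its fork down-left. The measured centre is (0.5395, 0.1178), so I'll descend and grip.

send_rows:
  series:
    - {"delta_pos":[-0.28,0.17,2],"twist":0.01,"fingers":-1}
    - {"delta_pos":[0,0,3],"twist":0,"fingers":-1}
    - {"delta_pos":[0,0,3],"twist":0,"fingers":-1}
    - {"delta_pos":[0,0,1.2],"twist":0,"fingers":-1}
    - {"delta_pos":[0,0,0],"twist":0,"fingers":1}
    - {"delta_pos":[0,0,0],"twist":0,"fingers":1}
    - {"delta_pos":[0,0,0],"twist":0,"fingers":1}
    - {"delta_pos":[0,0,0],"twist":0,"fingers":1}

```text
clock: 13.22
ee_pos: [0.5392, 0.1183, 0.0019]
orientation: [0.988, -0.152, 0.0, -0.0]
wrist_force: [0.1, 0.1, -0.2]
opening: 0.612
finger_force: 0.0
```

send_rows:
  series:
    - {"delta_pos":[0,0,0],"twist":0,"fingers":1}
    - {"delta_pos":[0,0,0],"twist":0,"fingers":1}
    - {"delta_pos":[0,0,0],"twist":0,"fingers":1}

```text
clock: 13.6
ee_pos: [0.5391, 0.1184, 0.0017]
orientation: [0.988, -0.152, 0.0, -0.0]
wrist_force: [-1.0, 0.4, 3.1]
opening: 0.523
finger_force: 30.0
```

send_rows:
  series:
    - {"delta_pos":[0,0,-2],"twist":0,"fingers":1}
    - {"delta_pos":[0,0,-4],"twist":0,"fingers":1}
    - {"delta_pos":[0,0,-4],"twist":0,"fingers":1}
    - {"delta_pos":[0,0,0],"twist":0,"fingers":1}
    - {"delta_pos":[0,0,0],"twist":0,"fingers":1}
    - {"delta_pos":[0,0,0],"twist":0,"fingers":1}

```text
clock: 14.35
ee_pos: [0.5378, 0.1181, 0.1001]
orientation: [0.988, -0.152, -0.001, 0.001]
wrist_force: [0.0, -0.2, -1.2]
opening: 0.522
finger_force: 30.0
```

Run:
```python
from h import *
from rig import readout,viewer
s=readout.read_state();c=viewer.capture("wrist");np.savez("w6.npz",**c);e=s["ee_pos"];t=yaw(s)
C,a,r,rt=plate(c,e[:2],e[2]+.0043,.045,360,60);d=C-e[:2]
print(C,a,r,rt,np.degrees(t),"off mm",1000*(d@[np.cos(t),np.sin(t)]),1000*(d@[np.sin(t),-np.cos(t)]))
print(e,s["finger_force"],to(s,.4935,-.0857,.1,np.radians(-6.6)))
P=frect(c,e[:2],e[2]+.0043,.045,360);cv2.imwrite("pics/w6.png",P)
```

```text
[0.53846773 0.1169774 ] -153.65573616892655 0.02762873315598279 0.017273219373171753 -17.428416926094016 off mm 0.9384778647017537 0.8872440948528095
[0.53783807 0.118105   0.10013305] 29.996647308580577 (array([1.870e+00, 2.077e+01, 1.000e-02]), np.float64(-0.1889915281390242))
```

View pics/w6.png

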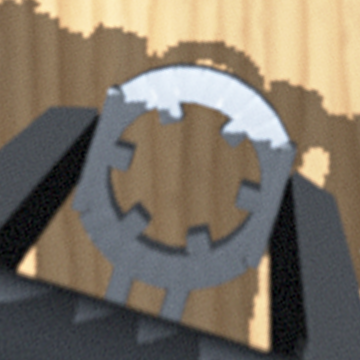

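The separator is held flat and centred much like the disc was (patch centre about (184,178), fork at the lower left between (122,285) and (175,300)). I'm carrying it over the hub.

send_rows:
  series:
    - {"delta_pos":[0.37,4.15,0],"twist":0,"fingers":1}
    - {"delta_pos":[0.37,4.15,0],"twist":0,"fingers":1}
    - {"delta_pos":[0.37,4.15,0],"twist":0,"fingers":1}
    - {"delta_pos":[0.37,4.15,0],"twist":0,"fingers":1}
    - {"delta_pos":[0.37,4.15,0],"twist":-0.09,"fingers":1}
    - {"delta_pos":[0,0,2],"twist":-0.1,"fingers":1}
    - {"delta_pos":[0,0,2],"twist":0,"fingers":1}
    - {"delta_pos":[0,0,0],"twist":0,"fingers":1}

```text
clock: 15.4
ee_pos: [0.4927, -0.0852, 0.0598]
orientation: [0.998, -0.057, -0.002, -0.0]
wrist_force: [-0.6, -1.0, -0.6]
opening: 0.525
finger_force: 30.0
```

send_rows:
  series:
    - {"delta_pos":[0,0,0],"twist":0,"fingers":1}
    - {"delta_pos":[0,0,0],"twist":0,"fingers":1}
    - {"delta_pos":[0,0,0],"twist":0,"fingers":1}

```text
clock: 15.78
ee_pos: [0.4949, -0.0851, 0.062]
orientation: [0.998, -0.057, 0.001, 0.0]
wrist_force: [-0.2, 0.2, -0.2]
opening: 0.519
finger_force: 30.0
```

Run:
```python
from h import *
from rig import readout
s=readout.read_state();print(s["ee_pos"],np.degrees(yaw(s)),to(s,.4933,-.0857,.041,np.radians(-6.6)))
```

```text
[ 0.49486722 -0.08511847  0.06202604] -6.528766447749758 (array([-0.15,  0.08,  2.1 ]), np.float64(0.0012432600246583547))
```

send_rows:
  series:
    - {"delta_pos":[-0.14,0.07,0.5],"twist":0,"fingers":1}
    - {"delta_pos":[0,0,0.5],"twist":0,"fingers":1}
    - {"delta_pos":[0,0,0.4],"twist":0,"fingers":1}
    - {"delta_pos":[0,0,0.3],"twist":0,"fingers":1}
    - {"delta_pos":[0,0,0.2],"twist":0,"fingers":1}
    - {"delta_pos":[0,0,0.2],"twist":0,"fingers":1}
    - {"delta_pos":[0,0,0.2],"twist":0,"fingers":1}
    - {"delta_pos":[0,0,0],"twist":0,"fingers":1}

```text
clock: 16.77
ee_pos: [0.4931, -0.0857, 0.0384]
orientation: [0.998, -0.057, 0.0, -0.0]
wrist_force: [0.7, 0.7, -1.4]
opening: 0.522
finger_force: 30.0
```

send_rows:
  series:
    - {"delta_pos":[0,0,0.2],"twist":0,"fingers":1}
    - {"delta_pos":[0,0,0.2],"twist":0,"fingers":1}
    - {"delta_pos":[0,0,0.1],"twist":0,"fingers":1}
    - {"delta_pos":[0,0,0],"twist":0,"fingers":1}
    - {"delta_pos":[0,0,0],"twist":0,"fingers":1}

```text
clock: 17.4
ee_pos: [0.4932, -0.0858, 0.0335]
orientation: [0.998, -0.057, 0.0, 0.0]
wrist_force: [1.1, -0.2, -1.8]
opening: 0.527
finger_force: 30.0
```

send_rows:
  series:
    - {"delta_pos":[0,0,0.05],"twist":0,"fingers":1}
    - {"delta_pos":[0,0,0.05],"twist":0,"fingers":1}
    - {"delta_pos":[0,0,0],"twist":0,"fingers":1}
    - {"delta_pos":[0,0,0],"twist":0,"fingers":1}

```text
clock: 17.9
ee_pos: [0.4931, -0.0858, 0.0327]
orientation: [0.998, -0.057, 0.0, -0.0]
wrist_force: [0.5, 0.2, 3.0]
opening: 0.527
finger_force: 30.0
```

There's light contact at exactly the home height. I'll release and back off.

send_rows:
  series:
    - {"delta_pos":[0,0,0],"twist":0,"fingers":-1}
    - {"delta_pos":[0,0,0],"twist":0,"fingers":-1}
    - {"delta_pos":[0,0,0],"twist":0,"fingers":-1}
    - {"delta_pos":[0,0,0],"twist":0,"fingers":-1}
    - {"delta_pos":[0,0,-2],"twist":0,"fingers":-1}
    - {"delta_pos":[0,0,-4],"twist":0,"fingers":-1}
    - {"delta_pos":[0,0,-4],"twist":0,"fingers":-1}

```text
clock: 18.77
ee_pos: [0.4925, -0.0857, 0.1333]
orientation: [0.998, -0.057, -0.001, -0.0]
wrist_force: [0.6, 0.7, -0.1]
opening: 1.004
finger_force: 0.0
```

send_rows:
  series:
    - {"delta_pos":[0,0,-4],"twist":0,"fingers":-1}
    - {"delta_pos":[0,0,0],"twist":0,"fingers":-1}
    - {"delta_pos":[0,0,0],"twist":0,"fingers":-1}
    - {"delta_pos":[0,0,0],"twist":0,"fingers":-1}

```text
clock: 19.27
ee_pos: [0.4919, -0.0856, 0.1712]
orientation: [0.998, -0.057, -0.001, -0.0]
wrist_force: [0.1, 0.1, 0.1]
opening: 1.001
finger_force: 0.0
```

Run:
```python
from h import *
from rig import readout,viewer
w=viewer.capture("wrist");b=np.array([.4942,-.0867]);R,t=w["R"],w["t"]
def height(x,y,z0):
    z=z0
    for _ in range(6):
        u,v=fproj(w,np.array([x,y,z]));d=w["z_map"][int(round(v)),int(round(u))]
        r=np.array([u-w["mtx"][0,2],v-w["mtx"][1,2]]);th=np.hypot(*r)/w["mtx"][0,0]
        k=r/np.hypot(*r)*np.tan(th)*d;z=(R.T@(np.array([k[0],k[1],d])-t))[2]
    return z*1000
for rad,z0 in ((.0235,.037),(.036,.03)):
    print(rad,[(a,round(height(*(b+rad*np.array([np.cos(np.radians(a)),np.sin(np.radians(a))])),z0),1)) for a in range(0,360,12)])
for pr in(-7.25,7.25):
    a=np.radians(173.4);p=b+.038*np.array([np.cos(a),np.sin(a)])+pr/1000*np.array([-np.sin(a),np.cos(a)]);print("prong",height(*p,.037))
print("flange",height(*(b+[0,.042]),.014),readout.read_state()["ee_pos"])
```

```text
0.0235 [(0, np.float64(37.3)), (12, np.float64(37.4)), (24, np.float64(37.0)), (36, np.float64(36.0)), (48, np.float64(37.8)), (60, np.float64(36.9)), (72, np.float64(36.7)), (84, np.float64(37.7)), (96, np.float64(37.1)), (108, np.float64(36.7)), (120, np.float64(37.1)), (132, np.float64(36.3)), (144, np.float64(36.7)), (156, np.float64(37.2)), (168, np.float64(37.3)), (180, np.float64(36.5)), (192, np.float64(37.5)), (204, np.float64(37.2)), (216, np.float64(37.4)), (228, np.float64(37.1)), (240, np.float64(36.7)), (252, np.float64(37.8)), (264, np.float64(37.0)), (276, np.float64(37.8)), (288, np.float64(37.7)), (300, np.float64(37.9)), (312, np.float64(37.4)), (324, np.float64(38.2)), (336, np.float64(38.3)), (348, np.float64(36.5))]
0.036 [(0, np.float64(31.2)), (12, np.float64(14.2)), (24, np.float64(14.5)), (36, np.float64(13.9)), (48, np.float64(13.2)), (60, np.float64(13.4)), (72, np.float64(15.4)), (84, np.float64(14.6)), (96, np.float64(13.5)), (108, np.float64(14.5)), (120, np.float64(14.9)), (132, np.float64(14.4)), (144, np.float64(14.7)), (156, np.float64(14.8)), (168, np.float64(36.8)), (180, np.float64(36.9)), (192, np.float64(13.8)), (204, np.float64(13.1)), (216, np.float64(14.2)), (228, np.float64(14.7)), (240, np.float64(14.6)), (252, np.float64(14.3)), (264, np.float64(13.9)), (276, np.float64(15.2)), (288, np.float64(14.8)), (300, np.float64(15.2)), (312, np.float64(14.1)), (324, np.float64(14.0)), (336, np.float64(14.6)), (348, np.float64(32.0))]
prong 37.18001064854512
prong 38.12946949862644
flange 14.319079832977048 [ 0.49202194 -0.08566075  0.17123332]
```

The separator's top is flat at 37 mm all round and the disc tab's top is at 31 mm. The fork is at about 173° on the socket side, and the tab is at about -6° on the ear side.

```bash
python3 -c "
from rig import job_done
print(job_done())"
```

```text
the job is handed in; nothing more can be done
None
```

The clutch is rebuilt and handed in at about 19 s: the disc is seated with its tab on the ear side, the separator lies flat on it with its fork over the socket, both are meshed with the hub, and no bystander was touched.

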